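Slacken the left-hand lap nut on the studio grinder

ROBOT

A 7-joint arm with a two-finger parallel gripper is mounted at the origin on the work surface. World frame = base frame: x ahead of the robot, y to its left, z up, the work surface at z = 0. Lengths are in m, angles in rad, forces in N, time in s.
With the tool pointing down it reaches from about 0.4 to 0.85 m from the base axis. Payload 4.4 kg.
Tool frame: the origin (TCP) lies midway between the tips of the shut fingers; the grasp point (between the pads) lies 19 mm behind it; z points along the fingers, y is the line along which they close (so a half turn about z gives the same grasp; the last joint's range is limited). The gripper opens to 94 mm and grips with 3 to 60 N. Pads are 16 mm wide; open, the fingers measure 119 mm over their backs; the gripper's body (75 mm by 177 mm) begins 78 mm behind the grasp point.
Start: joints at [1.087, 0.628, 0.038, 1.517, -0.027, 0.996, -0.02], TCP at [0.264, -0.594, 0.205] pointing down, gripper open.
Joint ranges: [-3.06, 3.06], [-0.37, 2.12], [-1.25, 1.32], [0.18, 2.47], [-1.1, 4.24], [0.23, 1.98], [-2.94, 2.94]. Speed limits (rad/s): [2.57, 2.57, 3.14, 3.14, 3.14, 3.14, 3.14].

INTERFACE

Orientations are given as a rotation vector (axis times angle).
In Python, from station import * gives the robot as it stands.
- The arm moves only by the tool step_arm, never from a script. Its argument "increments" is a list of rows, each a list of 5 numbers: the shift along the tool's x, y, z in m, then the turn about the tool's z in rad, then the gripper command: -1 is shut, 1 is fully open, values between are in proportion. A call has 1 to 5 rows; each row is the pose to reach, as a shift and turn from the pose commanded when the call began, along the tool's axes at that moment; what a row does not reach only later rows make up. A row lasts 1/12 s, in which the tool goes at most 41.7 mm and 7.16 degrees, less where a joint would pass 70% of its speed; a pose out of reach is approached as far as the arm can. A call with a gripper value outside its range is refused whole. The fingers move at their own pace and stop on an object; "grip_force" is the grip in N (left out, the last holds). Time passes only in rows, so rows that repeat a pose let the fingers close. It gives the time, the measured TCP pose, the force, the opening and the grip force at its end, in the units of the state.
- sense(): the state, without advancing time (a new reading comes with each control period).
- capture(name): name is "side" or "top"; returns a dict with "frame" (480x640x3 uint8, blue, green, red), "fx", "fy", "cx", "cy" (pixels), "dist_coeffs" ([k1, k2, p1, p2, k3] as OpenCV has them; the pictures are not rectified), "eye" and "orientation" of the camera in the world. Camera axes: x right, y up, looking along -z (the intrinsics and any distortion apply to the point x, -y, -z); pixel columns grow to the right and rows downward; lengths in m; the calibration is good to about 2 mm. A picture is of the moment at which its call begins. There is no depth.
- sign_off(): hands the job in; it is judged then, once.
The state is a dict: "time": time; "joint_pos": joint angles; "joint_vel": joint speeds; "tau": joint torques, N m; "eef_pos": TCP position; "tcp_rot": TCP orientation; "ft_force": force on the tool from outside, world axes, zero at the start; "moment": the same for the moment, N m; "gripper_width": opening from 0.0 (shut) to 1.0 (fully open); "grasp_force": force on a finger pad.
Only numpy, scipy, OpenCV 4.12 (cv2) and the standard library are available. Lean on these libraries where they do the work, as an engineer would, in place of code of your own. Each camera call takes 0.05 s, during which the arm holds its last target. There are 200 camera calls.

TASK

The lap on the foot-ring grinder is due for a change: crack its nut loose. Take the T-handled box key from the grey parts tray, rock it lightly on the hexagon nut of the grinder's spindle until it drops fully home, never forcing it, and turn the nut clockwise seen from above (it has a left-hand thread) by at least a quarter of a turn. Then lift the key off and stand it upright in the tray again; handle nut and lap only with the key, and leave the other things where they are.

Things in the scene. Friction and masses are not known exactly. Their poses are not given: they have to be found in the camera images.
- grinder: Table-top lap grinder, fixed: grey housing 280 x 280 mm, round yellow splash pan 300 mm across, rim 142 mm above the table. Origin on the spindle axis at table height, z up; front panel on its -x side. A copper drip pipe outside the pan at (165, 50) mm reaches in to (120, 30) mm, 195 mm high.
- lap: Flat round grinding lap in the pan, 200 mm across, 12 mm thick, top face 125 mm above the table, with flange, spindle end and nut at its centre. Locked: it does not turn. Origin at the centre of its underside.
- nut_seat (a point): Point on the spindle axis, fixed to the grinder, 131 mm above the table: top of a round flange 60 mm across on which the nut sits. Steel hexagon nut, 30 mm across flats (34.6 over corners), 18 mm high; the round spindle end, 20 mm thick, stands 6 mm above it. Lap and spindle stop at any angle, so which way the nut's flats point differs each time and is NOT told by this point: see or feel it.
- nut (a joint): Angle the nut has been turned clockwise (seen from above) from tight, rad; 0 = tight, as it starts. It cannot be turned counterclockwise from there. It turns stiffly and steadily at about 0.4 N m, stays where it is left, and rises 2.5 mm a turn.
- key: Loose steel T-handled box key, 117 mm tall, about 0.4 kg, standing upright in the tray. Origin at the centre of its open lower end, z up, x along the T-bar. Six-sided socket, 44 mm across outside, 31.6 mm across flats inside (0.8 mm play each side of the nut), no bevel, 28 mm deep: fully home its rim rests on the flange. Its x axis is square to one pair of flats.
- key_bar (a point): Middle of the key's T-bar, on the key's axis, 106 mm above its lower end. The bar is 100 mm long (along its x), 14 mm thick between its flat sides (along its y) and 22 mm high, half above and half below this point; below it is a round shank 18 mm thick. Grip it across its flat sides.
- tray: Grey open parts tray, fixed, 240 mm (x) by 160 mm (y) outside, walls 4 mm thick and 35 mm high, floor 4 mm thick. Origin under its centre, z up. The key stands in it, and a spacer ring lies near its +x, +y corner; the rest is empty.
- spacer: Steel spacer ring, 44 mm across, 8 mm high, in the tray; leave it alone. Origin at the centre of its underside.
- rack: Fixed wooden rack of glazed test tiles, 220 x 130 mm, 90 mm high; origin under its centre. Tray and rack may have changed sides.
- spanner: Loose steel spanner 160 mm long, lying beyond the grinder; leave alone.
- bowl: Loose terracotta bowl, 110 mm across, 50 mm high; leave alone.
- mug: Loose white mug, 80 mm across, 90 mm high; leave alone.
- jar: Loose yellow glaze jar, 80 mm across, 90 mm high; leave alone.
- loop_tool: Loose trimming tool with wooden handle, 195 mm long, lying; leave alone.
- spray: Loose green spray bottle, 76 mm across, 215 mm high; leave alone.
Things that resemble listed ones, but are neither listed nor needed, are in the scene too. Several things have the shape of the key; the one meant has the colours described above.

How it is judged:
By the outcome, as a careful person would: the job done as asked, in the order asked, and still so for the second after the job is handed in, with the robot touching nothing.
It also fails if it takes over 72 s, if anything falls off the work surface, if the arm or the gripper's body presses on something with over 40 N, if the wrist force passes 120 N, or if a joint passes its speed limit or range.

## Working session

There is one attempt and no reset: what is moved stays moved. The work goes in short steps, Python scripts to look and compute and a tool call to move; the robot and the scene stay as the last step left them, time stands still between calls to the robot, and variables do not carry over. Pictures are saved under pics/ and viewed, at most 10 in all, crops included, and the job is handed in when it is done.

Besides the shell and the picture viewer there is one more tool, called after "Emit:" as name(argument=value, ...) on one line, values as JSON. step_arm: Moves the arm, as the interface text tells. Its arguments: {"type":"object","properties":{"increments":{"type":"array"},"grip_force":{"type":"number"}},"required":["increments"]}

```bash
ls; mkdir -p pics; cat > h.py <<'E'
from station import *
import numpy as np, cv2
from scipy.spatial.transform import Rotation as R
def cam(c):
    K=np.array([[c["fx"],0,c["cx"]],[0,c["fy"],c["cy"]],[0,0,1.]]); D=np.array(c["dist_coeffs"],float)
    o=np.array(c["orientation"],float)
    M=R.from_rotvec(o).as_matrix() if o.shape==(3,) else (o if o.shape==(3,3) else R.from_quat(o).as_matrix())
    return K,D,M,np.array(c["eye"])
def ray(c,uv):
    K,D,M,e=cam(c); p=cv2.undistortPoints(np.array(uv,float).reshape(-1,1,2),K,D)[:,0]
    d=np.c_[p[:,0],-p[:,1],-np.ones(len(p))]@M.T
    return e,d/np.linalg.norm(d,axis=1,keepdims=True)
def plane(c,uv,z):
    e,d=ray(c,uv); return e+d*((z-e[2])/d[:,2])[:,None]
def proj(c,P):
    K,D,M,e=cam(c); q=(np.atleast_2d(P)-e)@M; q=q*[1,-1,-1]
    return cv2.projectPoints(q,np.zeros(3),np.zeros(3),K,D)[0][:,0]
def tri(c1,u1,c2,u2):
    e1,d1=ray(c1,u1);e2,d2=ray(c2,u2);d1=d1[0];d2=d2[0]
    t=np.linalg.lstsq(np.c_[d1,-d2],e2-e1,rcond=None)[0]
    a=e1+t[0]*d1;b=e2+t[1]*d2; return (a+b)/2,np.linalg.norm(a-b)
E
python3 - <<'E'
from h import *
import pickle
C={}
for n in("side","top"):
    c=capture(n);C[n]=c;cv2.imwrite(f"pics/{n}0.png",c["frame"]);print(n,{k:v for k,v in c.items() if k!="frame"})
pickle.dump(C,open("C0.pkl","wb"));print(sense())
E
```

```text
pics
side {'fx': 496.2606892403626, 'fy': 496.2606892403626, 'cx': 314.4119449105346, 'cy': 241.41995827819812, 'dist_coeffs': array([-0.08973212,  0.        ,  0.        ,  0.        ,  0.        ]), 'eye': array([0.44134444, 1.21513304, 1.00306692]), 'orientation': array([ 0.07120384, -1.39947702, -2.76007201])}
top {'fx': 582.1516697116019, 'fy': 582.1516697116019, 'cx': 313.8514921899283, 'cy': 236.70539850052913, 'dist_coeffs': array([-0.12040154,  0.        ,  0.        ,  0.        ,  0.        ]), 'eye': array([ 0.44946914, -0.0119359 ,  1.55435276]), 'orientation': array([ 0.075055  , -0.04301157, -1.57654425])}
{'time': 0.1, 'joint_pos': array([ 1.08718564,  0.62923174,  0.03843757,  1.51825782, -0.02699827,
        0.99630532, -0.02001579]), 'joint_vel': array([ 0.00020486, -0.00230545, -0.00121801, -0.00229875,  0.00022463,
        0.00153253, -0.00053712]), 'tau': array([ 2.84752176e-03, -5.50794482e+01,  1.14735726e+00, -1.87117195e+01,
       -5.21806825e-02,  1.92079833e-02,  7.97193547e-05]), 'eef_pos': array([ 0.26353305, -0.59352626,  0.2046634 ]), 'tcp_rot': array([-3.07168312e+00, -6.51177545e-01,  5.68201283e-04]), 'ft_force': array([ 0.31163864,  0.64207065, -0.05203587]), 'moment': array([-0.01874321,  0.02885881,  0.00025367]), 'grasp_force': 0.0, 'gripper_width': 1.0037852706073582}
```

View pics/side0.png

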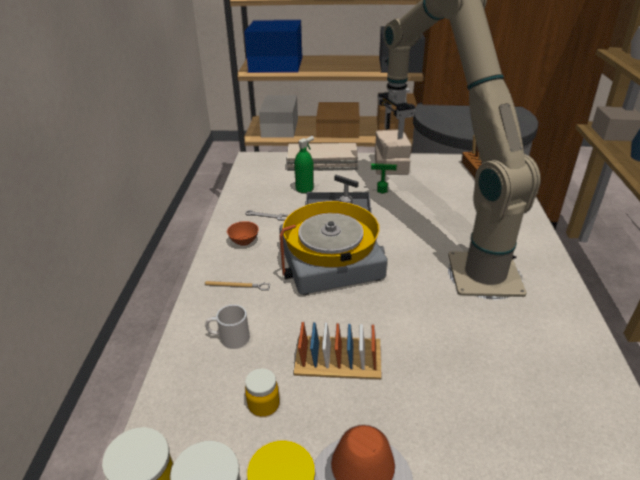

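View pics/top0.png

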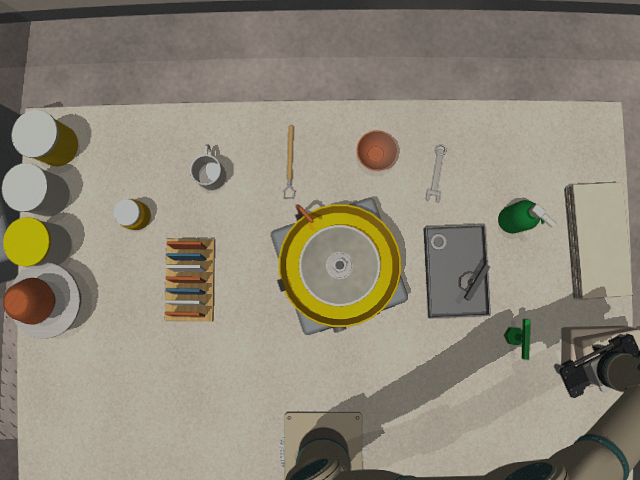

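The top view shows the steel key in the tray at about (475,281), with a green look-alike at (518,338). In the side view they are at (346,186) and (383,175). The grinder nut is at top (340,265) and the spacer at (438,241). Next, one close crop covering both the key and the nut.

```bash
python3 - <<'E'
from h import *
import pickle
C=pickle.load(open("C0.pkl","rb"));t=C["top"]["frame"];s=C["side"]["frame"]
def cr(f,x,y,w,h,W,H): return cv2.resize(f[y:y+h,x:x+w],(W,H),interpolation=cv2.INTER_CUBIC)
a=cr(t,430,225,64,96,400,600)[:300*2]
top=np.hstack([cr(t,440,255,60,45,400,300),cr(t,320,248,40,30,400,300)])
bot=np.hstack([cr(s,310,165,80,60,400,300),cr(s,310,210,40,30,400,300)])
cv2.imwrite("pics/c1.png",np.vstack([top,bot]))
E
```

```text
(no output)
```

View pics/c1.png

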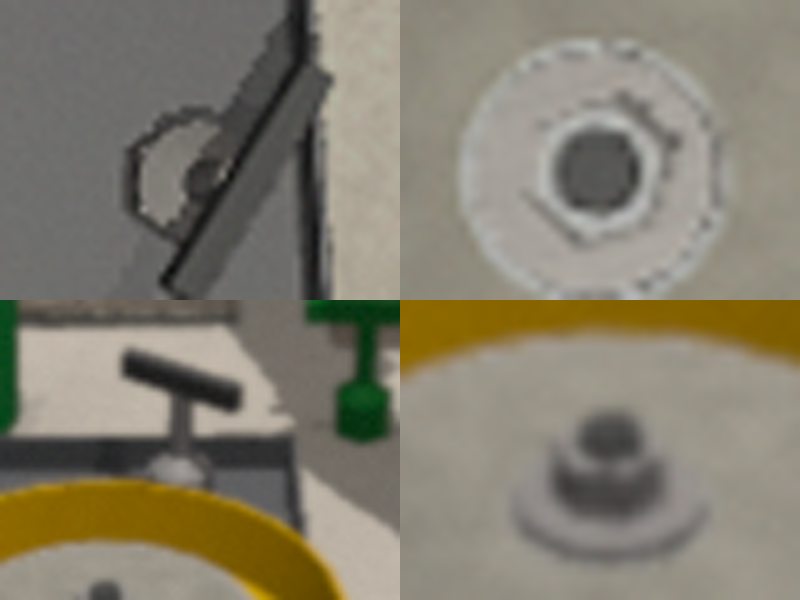

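The crop confirms the choice: the grey-steel key stands in the tray (top view, bar centre about (477,282)), and the other T shape is green. The nut's flats show as dark edges at roughly 42° in the image. Next I measure key, nut and tray.

```bash
python3 - <<'E'
from h import *
import pickle
C=pickle.load(open("C0.pkl","rb"));T,S=C["top"],C["side"]
T=dict(T);T["frame"]=np.mean([capture("top")["frame"].astype(float) for _ in range(6)],0)
S=dict(S);S["frame"]=np.mean([capture("side")["frame"].astype(float) for _ in range(6)],0)
pickle.dump({"top":T,"side":S},open("C1.pkl","wb"))
# key bar
print("bar end tri", [tri(T,u,S,v) for u,v in (((476.9,282.1),(346.5,178.5)),)])
c=plane(T,np.array([[303,62],[330,80],[188,300],[163,282]])/6.667+[440,255],0.121);print("bar top corners",c.round(4))
d=(c[0]+c[1]-c[2]-c[3])/2;print("centre",c.mean(0),"len",np.linalg.norm(d),"ang",np.degrees(np.arctan2(d[1],d[0])))
# pan: yellow
for n,c in(("top",T),("side",S)):
    h=cv2.cvtColor(c["frame"].astype(np.uint8),cv2.COLOR_BGR2HSV);m=cv2.inRange(h,(18,150,90),(32,255,255))
    k=max(cv2.findContours(m,0,1)[0],key=cv2.contourArea)
    hull=cv2.convexHull(k)[:,0].astype(float);P=plane(c,hull,.142)
    A=np.c_[2*P[:,:2],np.ones(len(P))];s=np.linalg.lstsq(A,(P[:,:2]**2).sum(1),rcond=None)[0];r=np.sqrt(s[2]+s[0]**2+s[1]**2)
    print(n,"pan",s[:2],r,len(P))
# spindle end
print("spindle tri",tri(T,(320+59.7/2-10.15+0, 248+17.0),S,(310+21,210+13.5)),plane(T,[(339.7,265)],.155),plane(S,[(331.2,223.4)],.155))
# rectified metric views around nut
def rect(c,cx,cy,z,half,n):
    g=np.linspace(-half,half,n);X,Y=np.meshgrid(g,g) # col=+x, row=-y
    P=np.c_[(cx+X).ravel(),(cy-Y).ravel(),np.full(n*n,z)];uv=proj(c,P).astype(np.float32).reshape(n,n,2)
    return cv2.remap(c["frame"].astype(np.float32),uv,None,cv2.INTER_CUBIC)
cx,cy=plane(T,[(339.7,265)],.149)[0][:2]
a=rect(T,cx,cy,.149,.035,400);b=rect(S,cx,cy,.149,.035,400);
kx=c0=plane(T,[(476.9,282.1)],.121)[0]
e=rect(T,kx[0],kx[1],.121,.07,400);g=rect(S,kx[0],kx[1],.121,.07,400)
f=lambda i:np.clip((i-60)*1.5,0,255)
cv2.imwrite("pics/r1.png",cv2.resize(np.vstack([np.hstack([f(a),f(b)]),np.hstack([f(e),f(g)])]),(600,600)));print(cx,cy,kx)
E
```

```text
bar end tri [(array([ 0.44158194, -0.38563076,  0.11705268]), np.float64(0.001139549256164408))]
bar top corners [[ 0.4859 -0.407   0.121 ]
 [ 0.4791 -0.4171  0.121 ]
 [ 0.3984 -0.362   0.121 ]
 [ 0.4052 -0.3528  0.121 ]]
centre [ 0.44213501 -0.38472093  0.121     ] len 0.0974407718866211 ang -34.112800969637185
top pan [ 0.48716968 -0.04471452] 0.14847585937032656 45
side pan [0.54987939 0.75037728] 0.061825242016721405 23
spindle tri (array([ 0.48616127, -0.04556831,  0.14773549]), np.float64(0.0006021552021309245)) [[ 0.48627135 -0.04538949  0.155     ]] [[ 0.48489272 -0.03541639  0.155     ]]
0.48642914951116223 -0.045532926601652465 [ 0.44217182 -0.38460186  0.121     ][ WARN:0@6.953] global loadsave.cpp:1063 imwrite_ Unsupported depth image for selected encoder is fallbacked to CV_8U.
```

View pics/r1.png

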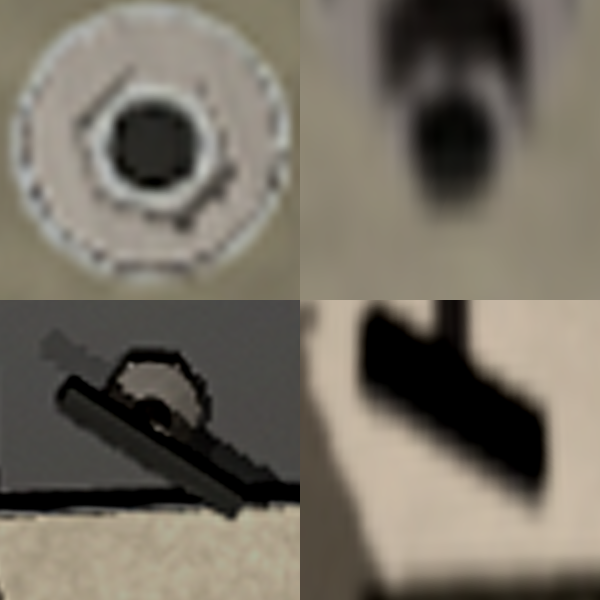

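```bash
cat >> h.py <<'E'
def yawy(s):
    M=R.from_rotvec(s["tcp_rot"]).as_matrix();return np.degrees(np.arctan2(M[1,1],M[0,1]))
def inc(p,yaw_y=None):
    s=sense();M=R.from_rotvec(s["tcp_rot"]).as_matrix()
    d=M.T@(np.array(p)-s["eef_pos"]);dy=0 if yaw_y is None else -np.radians(yaw_y-yawy(s))
    print("t",round(s["time"],2),"tcp",s["eef_pos"].round(4),"yaw_y",yawy(s).round(2),"j",s["joint_pos"].round(2),"F",s["ft_force"].round(1),"M",s["moment"].round(2),"w",round(s["gripper_width"],3),"gf",round(s["grasp_force"],1))
    print("inc",d.round(4),"turn",round(dy,3))
E
python3 - <<'E'
from h import *
import pickle
C=pickle.load(open("C1.pkl","rb"));T=C["top"];g=cv2.cvtColor(T["frame"].astype(np.float32),cv2.COLOR_BGR2GRAY)
cx,cy=0.4864,-.0455
th=np.radians(np.arange(0,360,2))
for r in np.arange(11,22,1.):
    P=np.c_[cx+r/1e3*np.cos(th),cy+r/1e3*np.sin(th),np.full(len(th),.149)]
    uv=proj(T,P).astype(np.float32);v=cv2.remap(g,uv[None],None,cv2.INTER_CUBIC)[0]
    c=(v*np.exp(-6j*th)).mean();print(r,v.mean().round(0),"amp",abs(c).round(2),"max at",np.round(np.degrees(np.angle(c))/6,1),"(mod60)", [int(x) for x in v[::10]])
inc([.442,-.3845,.19],55)
E
```

```text
11.0 139.0 amp 0.72 max at 18.9 (mod60) [124, 110, 102, 112, 109, 119, 122, 137, 169, 157, 178, 168, 170, 167, 169, 148, 129, 122]
12.0 159.0 amp 1.72 max at 19.0 (mod60) [147, 139, 127, 135, 139, 146, 148, 167, 178, 173, 178, 177, 175, 164, 179, 167, 153, 162]
13.0 168.0 amp 2.81 max at 18.3 (mod60) [164, 165, 155, 158, 163, 167, 168, 174, 176, 168, 168, 170, 163, 154, 175, 175, 165, 187]
14.0 165.0 amp 2.94 max at 18.4 (mod60) [171, 176, 172, 172, 179, 180, 167, 157, 163, 151, 154, 153, 141, 149, 158, 168, 157, 183]
15.0 155.0 amp 1.92 max at 13.5 (mod60) [166, 171, 174, 171, 178, 179, 148, 137, 143, 144, 145, 140, 132, 149, 136, 150, 136, 161]
16.0 146.0 amp 1.01 max at 5.0 (mod60) [149, 163, 167, 167, 167, 169, 133, 130, 126, 147, 146, 135, 139, 154, 128, 129, 115, 137]
17.0 143.0 amp 1.22 max at -14.8 (mod60) [139, 160, 162, 163, 161, 161, 135, 139, 124, 153, 155, 143, 150, 160, 136, 115, 107, 122]
18.0 147.0 amp 3.09 max at -17.1 (mod60) [149, 162, 161, 160, 160, 156, 147, 155, 133, 158, 163, 155, 158, 164, 148, 109, 119, 112]
19.0 153.0 amp 3.82 max at -16.1 (mod60) [164, 162, 164, 159, 160, 151, 161, 165, 146, 164, 167, 164, 160, 164, 156, 112, 138, 113]
20.0 158.0 amp 3.02 max at -15.5 (mod60) [167, 160, 164, 159, 161, 153, 165, 165, 158, 167, 168, 166, 160, 163, 161, 125, 153, 123]
21.0 161.0 amp 1.32 max at -16.7 (mod60) [161, 158, 162, 161, 162, 158, 164, 163, 166, 168, 167, 167, 160, 162, 165, 142, 159, 143]
t 0.7 tcp [ 0.2638 -0.5941  0.2055] yaw_y -66.06 j [ 1.09  0.63  0.04  1.52 -0.03  1.   -0.02] F [-0.5 -0.5  0.4] M [ 0.02 -0.02 -0.  ] w 1.001 gf 0.0
inc [ 0.2479 -0.1192  0.0155] turn -2.113
```

Emit:
step_arm(increments=[[0.248,-0.118,0,-2.11,1],[0.248,-0.118,0,-2.11,1],[0.248,-0.118,0,-2.11,1],[0.248,-0.118,0,-2.11,1],[0.248,-0.118,0,-2.11,1]], grip_force=30)

```text
time: 1.12
eef_pos: [0.4004, -0.4344, 0.2058]
tcp_rot: [2.719, 1.572, 0.0]
ft_force: [0.5, -0.3, -0.4]
gripper_width: 1.0
grasp_force: 0.0
```

```bash
python3 -c "
from h import *
inc([.442,-.3845,.19],55)"
```

```text
t 1.12 tcp [ 0.4004 -0.4344  0.2058] yaw_y -29.92 j [ 0.87  0.54 -0.14  1.69  0.09  0.92  0.17] F [ 0.5 -0.3 -0.4] M [-0.08 -0.08  0.03] w 1.0 gf 0.0
inc [0.064  0.0111 0.0158] turn -1.482
```

Emit:
step_arm(increments=[[0.064,0.011,0.016,-1.482,1],[0.064,0.011,0.016,-1.482,1],[0.064,0.011,0.016,-1.482,1],[0.064,0.011,0.016,-1.482,1],[0.064,0.011,0.016,-1.482,1]])

```text
time: 1.53
eef_pos: [0.4417, -0.3855, 0.1895]
tcp_rot: [2.102, 2.335, -0.0]
ft_force: [-0.6, -1.0, -0.4]
gripper_width: 1.001
grasp_force: 0.0
```

Emit:
step_arm(increments=[[0,0,0,-0.857,1],[0,0,0,-0.857,1],[0,0,0,-0.857,1],[0,0,0,-0.857,1],[0,0,0,-0.857,1]])

```text
time: 1.95
eef_pos: [0.4411, -0.3864, 0.1896]
tcp_rot: [1.285, 2.866, -0.0]
ft_force: [0.3, -0.4, 0.4]
gripper_width: 1.003
grasp_force: 0.0
```

Emit:
step_arm(increments=[[0,0,0,-0.232,1],[0,0,0,-0.232,1],[0,0,0,-0.232,1]])

```text
time: 2.2
eef_pos: [0.441, -0.3865, 0.1894]
tcp_rot: [0.95, 2.994, 0.0]
ft_force: [-0.9, -0.4, 0.6]
gripper_width: 0.999
grasp_force: 0.0
```

```bash
python3 -c "
from h import *
inc([.442,-.3845,.0905],55)"
```

```text
t 2.2 tcp [ 0.441  -0.3865  0.1894] yaw_y 54.78 j [ 1.02  0.6  -0.55  1.71  0.37  0.94  1.28] F [-0.9 -0.4  0.6] M [-0.04 -0.11  0.01] w 0.999 gf 0.0
inc [0.0003 0.0022 0.0989] turn -0.004
```

Emit:
step_arm(increments=[[0,0.002,0.06,0,1],[0,0.002,0.08,0,1],[0,0.002,0.099,0,1],[0,0.002,0.099,0,1],[0,0.002,0.099,0,0]])

```text
time: 2.62
eef_pos: [0.4421, -0.3843, 0.0901]
tcp_rot: [-0.956, -2.991, -0.001]
ft_force: [0.0, -0.2, 1.4]
gripper_width: 0.956
grasp_force: 0.0
```

Emit:
step_arm(increments=[[0,0,0,0,-0.4],[0,0,0,0,-0.6],[0,0,0,0,-0.8],[0,0,0,0,-1],[0,0,0,0,-1]], grip_force=15)

```text
time: 3.03
eef_pos: [0.4427, -0.385, 0.0914]
tcp_rot: [0.954, 2.992, -0.001]
ft_force: [-0.4, -0.9, -0.1]
gripper_width: 0.611
grasp_force: 0.0
```

Emit:
step_arm(increments=[[0,0,0,0,-1],[0,0,0,0,-1],[0,0,0,0,-1],[0,0,0,0,-1],[0,0,0,0,-1]], grip_force=50)

```text
time: 3.45
eef_pos: [0.4423, -0.3845, 0.0904]
tcp_rot: [-0.954, -2.993, -0.0]
ft_force: [-0.1, 0.4, 0.3]
gripper_width: 0.259
grasp_force: 0.0
```

```bash
python3 -c "
from h import *
inc([.442,-.3845,.27],49)
c=capture('top')['frame'];d=capture('side')['frame']
f=lambda c,x,y:cv2.resize(c[y:y+90,x:x+120],(400,300),interpolation=cv2.INTER_CUBIC)
cv2.imwrite('pics/g1.png',np.hstack([f(c,420,230),f(d,290,140)]))"
```

```text
t 3.45 tcp [ 0.4423 -0.3845  0.0904] yaw_y 54.66 j [ 0.96  0.73 -0.47  1.8   0.47  0.73  1.19] F [-0.1  0.4  0.3] M [ 0.03 -0.17 -0.01] w 0.259 gf 0.0
inc [ 3.000e-04 -1.000e-04 -1.796e-01] turn 0.099
```

View pics/g1.png

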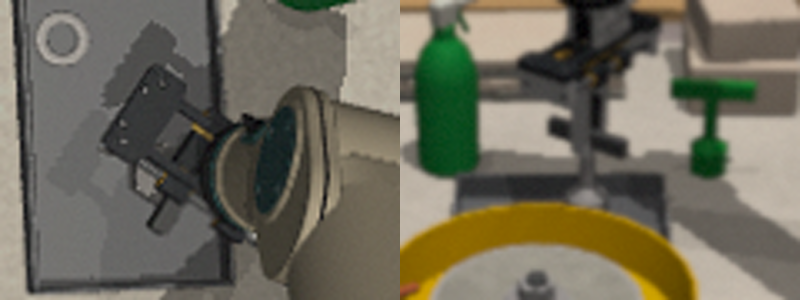

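The fingers straddle the middle of the grey key's bar in the side view, at about (585,140) in the composite. I keep closing and then lift.

Emit:
step_arm(increments=[[0,0,0,0,-1],[0,0,0,0,-1],[0,0,0,0,-1],[0,0,0,0,-1]], grip_force=60)

```text
time: 3.88
eef_pos: [0.4424, -0.3844, 0.0904]
tcp_rot: [0.954, 2.993, 0.0]
ft_force: [-0.5, 0.1, -0.3]
gripper_width: 0.171
grasp_force: 60.0
```

```bash
python3 -c "
from h import *
inc([.442,-.3845,.28],49)"
```

```text
t 3.88 tcp [ 0.4424 -0.3844  0.0904] yaw_y 54.66 j [ 0.96  0.73 -0.47  1.8   0.47  0.73  1.19] F [-0.5  0.1 -0.3] M [ 0.1  -0.24  0.02] w 0.171 gf 60.0
inc [ 0.0003 -0.0002 -0.1896] turn 0.099
```

Emit:
step_arm(increments=[[0,0,-0.03,0,-1],[0,0,-0.07,0,-1],[0,0,-0.11,0,-1],[0,0,-0.15,0,-1],[0,0,-0.19,0,-1]])

```text
time: 4.3
eef_pos: [0.4412, -0.3842, 0.2816]
tcp_rot: [-0.953, -2.992, -0.001]
ft_force: [-0.1, -1.2, -4.2]
gripper_width: 0.175
grasp_force: 60.0
```

```bash
python3 -c "
from h import *
inc([.4868,-.045,.28],49)"
```

```text
t 4.3 tcp [ 0.4412 -0.3842  0.2816] yaw_y 54.66 j [ 1.04  0.51 -0.59  1.59  0.3   1.14  1.33] F [-0.1 -1.2 -4.2] M [-0.14 -0.13  0.01] w 0.175 gf 60.0
inc [0.159  0.303  0.0019] turn 0.099
```

Emit:
step_arm(increments=[[0.015,0.028,0,0.02,-1],[0.032,0.061,0,0.04,-1],[0.048,0.091,0,0.06,-1],[0.064,0.122,0,0.08,-1],[0.08,0.152,0,0.1,-1]])

```text
time: 4.72
eef_pos: [0.464, -0.2127, 0.28]
tcp_rot: [-1.104, -2.94, 0.0]
ft_force: [0.7, -0.3, -2.8]
gripper_width: 0.174
grasp_force: 60.0
```

Emit:
step_arm(increments=[[0.0,0.034,0,0,-1],[0.01,0.068,0,0,-1],[0.03,0.1,0,0,-1],[0.05,0.13,0,0,-1],[0.062,0.158,0,0,-1]])

```text
time: 5.13
eef_pos: [0.5205, -0.0515, 0.2799]
tcp_rot: [-1.098, -2.941, 0.001]
ft_force: [0.1, 0.5, -3.5]
gripper_width: 0.174
grasp_force: 60.0
```

Emit:
step_arm(increments=[[0,0,0,0,-1],[0,0,0,0,-1]])

```text
time: 5.3
eef_pos: [0.5217, -0.0523, 0.2801]
tcp_rot: [-1.095, -2.944, -0.0]
ft_force: [0.4, -1.4, -4.7]
gripper_width: 0.174
grasp_force: 60.0
```

```bash
python3 -c "
from h import *
import pickle
inc([.4868,-.045,.26],49)
C={n:capture(n) for n in('top','side')};pickle.dump(C,open('C2.pkl','wb'))
f=lambda c,x,y:cv2.resize(c['frame'][y:y+100,x:x+80],(400,500),interpolation=cv2.INTER_CUBIC)
cv2.imwrite('pics/n1.png',np.hstack([f(C['top'],300,220),f(C['side'],290,150)]))"
```

```text
t 5.3 tcp [ 0.5217 -0.0523  0.2801] yaw_y 49.21 j [ 0.49  0.42 -0.63  1.75  0.28  1.06  0.62] F [ 0.4 -1.4 -4.7] M [-0.11 -0.16 -0.01] w 0.174 gf 60.0
inc [ 0.0312 -0.0173  0.0201] turn 0.004
```

View pics/n1.png

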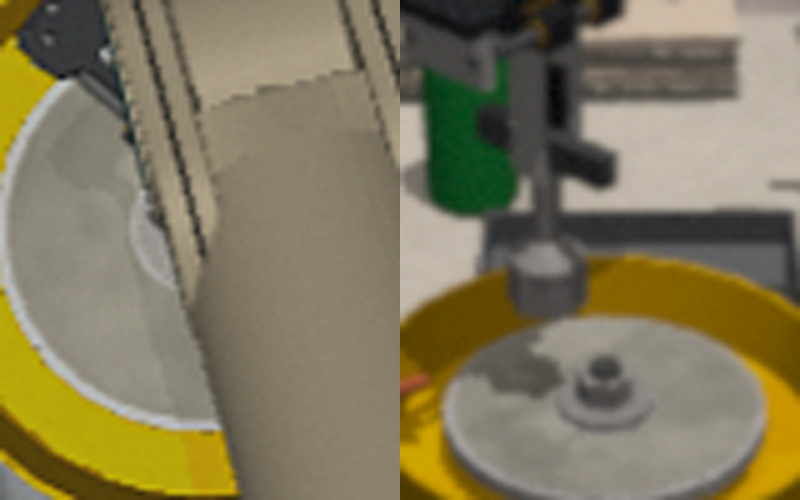

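The side view shows the key hanging plumb in the gripper, socket at about (319,205), left of the nut at about (330,226). The arm hides it from the top camera. I move over the nut and compare axes in the side view.

Emit:
step_arm(increments=[[0.015,-0.008,0,0,-1],[0.031,-0.017,0,0,-1],[0.031,-0.017,0.01,0,-1],[0.031,-0.017,0.01,0,-1],[0.031,-0.017,0.01,0,-1]])

```text
time: 5.82
eef_pos: [0.4874, -0.0485, 0.2701]
tcp_rot: [-1.105, -2.94, 0.001]
ft_force: [0.3, -0.8, -3.0]
gripper_width: 0.171
grasp_force: 60.0
```

```bash
python3 - <<'E'
from h import *
import pickle
inc([.4868,-.045,.255],48.5)
S=dict(capture('side'));S['frame']=np.mean([S['frame']]+[capture('side')['frame'].astype(float) for _ in range(5)],0)
pickle.dump(S,open('C3.pkl','wb'))
s=sense()['eef_pos']
print("exp bar mid",proj(S,s+[0,0,.019]),"exp bottom",proj(S,s-[0,0,.087]),"exp spindle top",proj(S,[[.4868,-.045,.155],[.4868,-.045,.131]]))
x0,y0=300,130
cv2.imwrite('pics/n2.png',cv2.resize(S['frame'][y0:y0+110,x0:x0+70],(490,770)[:2] if 0 else (378,594),interpolation=cv2.INTER_CUBIC))
g=cv2.cvtColor(S['frame'].astype(np.float32),cv2.COLOR_BGR2GRAY)
for y in list(range(170,236,3)): print(y,[int(v) for v in g[y,310:352]])
E
```

```text
t 5.82 tcp [ 0.4874 -0.0485  0.2701] yaw_y 48.8 j [ 0.51  0.38 -0.64  1.85  0.26  1.    0.61] F [ 0.3 -0.8 -3. ] M [-0.02 -0.12 -0.02] w 0.171 gf 60.0
inc [0.0028 0.0022 0.0151] turn 0.005
exp bar mid [[330.26705741 182.78754637]] exp bottom [[330.32598974 213.41580309]] exp spindle top [[330.68494592 221.63098225]
 [330.6921821  228.08555544]]
170 [52, 53, 61, 83, 104, 96, 81, 74, 76, 82, 87, 101, 107, 94, 76, 69, 70, 69, 70, 69, 61, 32, 14, 12, 30, 54, 71, 94, 126, 140, 142, 139, 137, 134, 135, 134, 136, 139, 140, 141, 141, 142]
173 [50, 50, 61, 111, 170, 185, 184, 176, 163, 161, 171, 179, 172, 134, 89, 70, 69, 70, 70, 69, 60, 33, 11, 14, 30, 54, 75, 118, 169, 184, 186, 187, 187, 188, 187, 186, 186, 185, 184, 184, 182, 183]
176 [49, 50, 61, 110, 168, 171, 127, 71, 43, 43, 46, 51, 59, 65, 68, 69, 69, 70, 70, 69, 59, 32, 15, 16, 36, 61, 77, 118, 170, 186, 186, 186, 187, 186, 186, 186, 187, 186, 186, 185, 186, 186]
179 [49, 49, 60, 107, 164, 166, 118, 60, 32, 28, 29, 29, 33, 47, 65, 69, 69, 69, 70, 70, 62, 45, 34, 34, 44, 66, 80, 120, 169, 185, 186, 185, 185, 187, 188, 189, 189, 189, 
[... 2842 characters left out ...]
9, 133, 113, 96, 90, 92, 90, 87, 81, 67, 67, 86, 92, 88, 83, 92, 102, 93, 83, 86, 109, 131, 136, 137, 137, 137, 138, 137, 137, 138, 138, 139, 139, 139, 139, 138]
230 [141, 144, 144, 144, 145, 146, 146, 145, 146, 146, 140, 127, 128, 127, 124, 116, 93, 78, 73, 74, 73, 71, 70, 78, 90, 108, 120, 133, 135, 131, 128, 137, 137, 136, 136, 136, 135, 135, 135, 136, 134, 135]
233 [137, 138, 140, 142, 143, 143, 143, 143, 143, 146, 149, 139, 111, 100, 110, 126, 133, 139, 143, 144, 140, 138, 137, 138, 135, 129, 119, 109, 108, 122, 139, 139, 139, 138, 137, 137, 136, 135, 135, 134, 135, 136][ WARN:0@3.162] global loadsave.cpp:1063 imwrite_ Unsupported depth image for selected encoder is fallbacked to CV_8U.
```

View pics/n2.png

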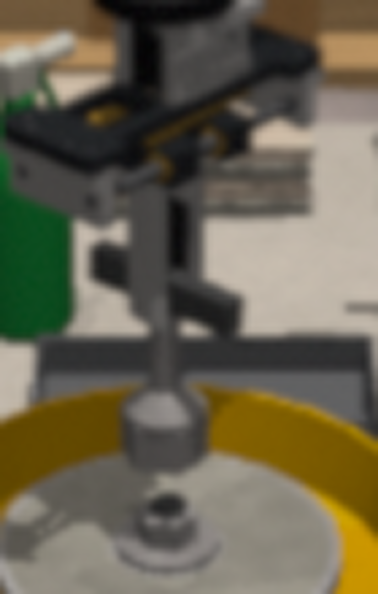

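In the side view the key axis (column about 329.9) and spindle axis (column about 330.4) agree to about 1.5 mm. I lower to just above the nut and then feel for it.

```bash
python3 -c "
from h import *
inc([.4862,-.0455,.239],48.5)"
```

```text
t 6.12 tcp [ 0.4879 -0.047   0.2706] yaw_y 48.91 j [ 0.51  0.38 -0.64  1.85  0.26  1.    0.61] F [-0.7 -0.5 -3.5] M [ 0.03 -0.14 -0.05] w 0.174 gf 60.0
inc [0.0023 0.     0.0316] turn 0.007
```

Emit:
step_arm(increments=[[0.002,0,0.01,0.007,-1],[0.002,0,0.02,0.007,-1],[0.002,0,0.028,0.007,-1],[0.002,0,0.0305,0.007,-1],[0.002,0,0.0305,0.007,-1]])

```text
time: 6.53
eef_pos: [0.4854, -0.0456, 0.239]
tcp_rot: [-1.111, -2.936, 0.001]
ft_force: [-0.2, 0.2, -3.8]
gripper_width: 0.175
grasp_force: 60.0
```

```bash
cat >> h.py <<'E'
def avg(n=6):
    L=[]
    for _ in range(n): capture("side");L.append(sense())
    g=lambda k:np.mean([l[k] for l in L],0)
    M=R.from_rotvec(L[-1]["tcp_rot"]).as_matrix()
    P=g("eef_pos");print("t",round(L[-1]["time"],2),"P",(P*1e3).round(2),"F",g("ft_force").round(2),"M",g("moment").round(3),"yaw",np.mean([yawy(l) for l in L]).round(2),"sd",np.std([l["eef_pos"] for l in L],0).round(5)); return P,M
E
python3 -c "
from h import *
P,M=avg();print(M.round(3));print(M.T@(np.array([.4862,-.0455,.239])-P))"
```

```text
t 6.83 P [486.23 -45.56 240.15] F [-0.13 -0.1  -3.98] M [ 0.015 -0.132 -0.009] yaw 48.53 sd [1.9e-04 3.0e-05 2.7e-04]
[[-0.749  0.662  0.001]
 [ 0.662  0.749 -0.   ]
 [-0.001  0.    -1.   ]]
[6.07277772e-05 2.18726160e-05 1.15191050e-03]
```

Emit:
step_arm(increments=[[0,0,0.002,0,-1],[0,0,0.003,0,-1],[0,0,0.004,0,-1],[0,0,0.005,0,-1],[0,0,0.006,0,-1]])

```text
time: 7.25
eef_pos: [0.4866, -0.046, 0.2347]
tcp_rot: [1.112, 2.936, -0.001]
ft_force: [-1.9, -2.3, 8.5]
gripper_width: 0.173
grasp_force: 60.0
```

```bash
python3 -c "
from h import *
P,M=avg(4)"
```

```text
t 7.45 P [486.68 -46.05 234.9 ] F [-1.07 -1.52  5.42] M [-0.311  0.197  0.006] yaw 48.51 sd [7.e-05 5.e-05 0.e+00]
```

Emit:
step_arm(increments=[[0,-0.0007,0,0,-1],[0,-0.0007,0,0,-1]])

```text
time: 7.62
eef_pos: [0.4864, -0.0462, 0.2348]
tcp_rot: [1.112, 2.936, 0.001]
ft_force: [-1.2, -1.2, 5.4]
gripper_width: 0.175
grasp_force: 60.0
```

Emit:
step_arm(increments=[[0,-0.0007,0,0,-1],[0,-0.0007,0,0,-1]])

```text
time: 7.78
eef_pos: [0.4862, -0.0464, 0.2348]
tcp_rot: [1.112, 2.936, 0.002]
ft_force: [-0.1, -0.6, 6.2]
gripper_width: 0.173
grasp_force: 60.0
```

Emit:
step_arm(increments=[[0,-0.0007,0,0,-1],[0,-0.0007,0,0,-1]])

```text
time: 7.95
eef_pos: [0.4859, -0.0467, 0.2348]
tcp_rot: [1.111, 2.936, 0.003]
ft_force: [0.4, 0.2, 4.9]
gripper_width: 0.175
grasp_force: 60.0
```

```bash
python3 -c "
from h import *
P,M=avg(4)"
```

```text
t 8.15 P [485.9  -46.68 234.77] F [ 0.1  -0.1   6.06] M [ 0.186 -0.293  0.009] yaw 48.54 sd [1.e-05 2.e-05 2.e-05]
```

```bash
python3 - <<'E'
from h import *
import pickle
S=pickle.load(open('C3.pkl','rb'));m=np.array([.4876,-.047,.2893])
for a in range(-54,-28,3):
    r=np.radians(a);x=np.array([np.cos(r),np.sin(r),0]);y=np.array([-np.sin(r),np.cos(r),0])
    P=[m+sx*.05*x+sy*.007*y+[0,0,sz*.011] for sx in(-1,1) for sy in(-1,1) for sz in(-1,1)]
    u=proj(S,P);e=proj(S,[m-.05*x+.007*y+[0,0,.011],m+.05*x+.007*y+[0,0,.011]])
    print(a,"cols",u[:,0].min().round(2),u[:,0].max().round(2),"top edge ends",e.round(1).tolist())
g=cv2.cvtColor(S['frame'].astype(np.float32),cv2.COLOR_BGR2GRAY)
for c in (318,320,322,336,338,340,342): print(c,[int(v) for v in g[168:196,c]])
E
```

```text
-54 cols 318.96 342.3 top edge ends [[338.2, 187.4], [319.0, 173.4]]
-51 cols 318.3 342.97 top edge ends [[339.1, 187.2], [318.3, 173.7]]
-48 cols 317.67 343.6 top edge ends [[339.9, 186.9], [317.7, 174.0]]
-45 cols 317.07 344.19 top edge ends [[340.6, 186.7], [317.1, 174.3]]
-42 cols 316.51 344.74 top edge ends [[341.4, 186.4], [316.5, 174.7]]
-39 cols 315.98 345.25 top edge ends [[342.1, 186.1], [316.0, 175.0]]
-36 cols 315.49 345.71 top edge ends [[342.8, 185.8], [315.5, 175.4]]
-33 cols 315.04 346.14 top edge ends [[343.4, 185.4], [315.0, 175.8]]
-30 cols 314.63 346.51 top edge ends [[344.0, 185.1], [314.6, 176.2]]
318 [72, 75, 76, 92, 135, 163, 133, 77, 43, 32, 31, 32, 32, 50, 105, 158, 169, 169, 174, 178, 177, 178, 178, 162, 107, 60, 48, 48]
320 [86, 84, 87, 118, 157, 171, 136, 79, 46, 37, 30, 29, 31, 29, 56, 117, 167, 179, 179, 178, 178, 178, 177, 162, 105, 59, 49, 49]
322 [76, 77, 107, 154, 171, 172, 156, 105, 59, 44, 38, 33, 32, 33, 37, 76, 134, 165, 171, 173, 177, 178, 177, 164, 107, 59, 50, 49]
336 [68, 68, 71, 74, 74, 75, 75, 76, 77, 78, 79, 80, 81, 79, 69, 60, 44, 32, 27, 29, 34, 75, 135, 154, 102, 57, 49, 48]
338 [84, 87, 126, 157, 168, 169, 170, 170, 170, 170, 169, 169, 168, 154, 106, 71, 59, 42, 31, 29, 28, 36, 74, 109, 84, 56, 48, 49]
340 [83, 93, 142, 174, 184, 186, 187, 187, 186, 185, 185, 186, 187, 181, 151, 100, 70, 57, 39, 30, 28, 28, 32, 41, 50, 49, 49, 49]
342 [75, 88, 137, 174, 186, 187, 187, 187, 187, 185, 186, 185, 185, 187, 181, 153, 99, 66, 50, 38, 35, 36, 37, 43, 46, 47, 49, 48]
```

Emit:
step_arm(increments=[[0,0.0008,0,0,-1],[0,0.0008,0,0,-1]])

```text
time: 8.32
eef_pos: [0.4861, -0.0464, 0.2348]
tcp_rot: [1.111, 2.936, 0.001]
ft_force: [-0.2, 0.1, 6.9]
gripper_width: 0.172
grasp_force: 60.0
```

Emit:
step_arm(increments=[[0,0,0,0.035,-1],[0,0,0,0.035,-1]])

```text
time: 8.48
eef_pos: [0.486, -0.0464, 0.2348]
tcp_rot: [1.164, 2.916, 0.001]
ft_force: [-1.1, -1.0, 7.3]
gripper_width: 0.175
grasp_force: 60.0
```

Emit:
step_arm(increments=[[0,0,0,0.035,-1],[0,0,0,0.035,-1]])

```text
time: 8.65
eef_pos: [0.4859, -0.0463, 0.2347]
tcp_rot: [1.215, 2.895, 0.001]
ft_force: [-0.8, 0.1, 6.3]
gripper_width: 0.177
grasp_force: 60.0
```

Emit:
step_arm(increments=[[0,0,0,0.035,-1],[0,0,0,0.035,-1]])

```text
time: 8.82
eef_pos: [0.4858, -0.0462, 0.2347]
tcp_rot: [1.266, 2.874, 0.001]
ft_force: [-0.7, 0.4, 6.9]
gripper_width: 0.177
grasp_force: 60.0
```

```bash
python3 -c "
from h import *
P,M=avg(3)"
```

```text
t 8.97 P [485.76 -46.24 234.72] F [-0.79 -0.15  7.23] M [0.035 0.043 0.026] yaw 42.52 sd [1.e-05 1.e-05 0.e+00]
```

Emit:
step_arm(increments=[[0,0,0,-0.105,-1],[0,0,0,-0.105,-1]])

```text
time: 9.13
eef_pos: [0.4862, -0.0464, 0.2347]
tcp_rot: [1.105, 2.938, 0.001]
ft_force: [-0.2, -0.2, 6.6]
gripper_width: 0.174
grasp_force: 60.0
```

Emit:
step_arm(increments=[[0,0,0,-0.03,-1],[0,0,0,-0.03,-1]])

```text
time: 9.3
eef_pos: [0.4864, -0.0464, 0.2347]
tcp_rot: [1.066, 2.953, 0.002]
ft_force: [1.2, 0.2, 6.0]
gripper_width: 0.174
grasp_force: 60.0
```

Emit:
step_arm(increments=[[0,0,0,-0.03,-1],[0,0,0,-0.03,-1]])

```text
time: 9.47
eef_pos: [0.4865, -0.0464, 0.2348]
tcp_rot: [1.021, 2.968, 0.002]
ft_force: [0.7, -0.7, 5.8]
gripper_width: 0.172
grasp_force: 60.0
```

Emit:
step_arm(increments=[[0,0,0,-0.03,-1],[0,0,0,-0.03,-1]])

```text
time: 9.63
eef_pos: [0.4867, -0.0464, 0.2348]
tcp_rot: [0.977, 2.983, 0.002]
ft_force: [0.9, -0.3, 6.1]
gripper_width: 0.172
grasp_force: 60.0
```

Emit:
step_arm(increments=[[0,0,0,-0.03,-1],[0,0,0,-0.03,-1]])

```text
time: 9.8
eef_pos: [0.4867, -0.0463, 0.2348]
tcp_rot: [0.932, 2.997, 0.002]
ft_force: [1.5, -1.0, 5.0]
gripper_width: 0.174
grasp_force: 60.0
```

```bash
python3 -c "
from h import *
P,M=avg(3)"
```

```text
t 9.95 P [486.74 -46.32 234.82] F [ 0.71 -0.02  5.54] M [ 0.044 -0.437 -0.083] yaw 55.4 sd [1.e-05 1.e-05 1.e-05]
```

```bash
python3 - <<'E'
from h import *
import pickle
C=pickle.load(open("C1.pkl","rb"));T,S=C["top"]["frame"],C["side"]["frame"]
f=lambda i,x,y,w,h:cv2.resize(np.clip((i[y:y+h,x:x+w]-50)*1.6,0,255).astype(np.uint8),(400,400),interpolation=cv2.INTER_LANCZOS4)
cv2.imwrite("pics/nut.png",np.hstack([f(T,329,254,22,22),f(S,320,216,22,22)]))
o=np.array([.4866,-.0455,.149])
for n,c in C.items():
  for name,a0 in(("A",49),("B",19)):
    P=[o+.01732*np.array([np.cos(np.radians(a0+60*k)),np.sin(np.radians(a0+60*k)),0]) for k in range(6)]
    u=(proj(c,P)-([329,254] if n=="top" else [320,216])+.5)*400/22;print(n,name,u.round(0).tolist())
E
```

```text
top A [[104.0, 123.0], [80.0, 251.0], [180.0, 336.0], [303.0, 293.0], [326.0, 164.0], [227.0, 80.0]]
top B [[160.0, 85.0], [75.0, 184.0], [118.0, 307.0], [247.0, 331.0], [332.0, 232.0], [288.0, 109.0]]
side A [[134.0, 182.0], [235.0, 195.0], [305.0, 152.0], [274.0, 97.0], [175.0, 85.0], [105.0, 127.0]]
side B [[106.0, 156.0], [181.0, 196.0], [280.0, 179.0], [303.0, 122.0], [228.0, 84.0], [130.0, 100.0]]
```

View pics/nut.png

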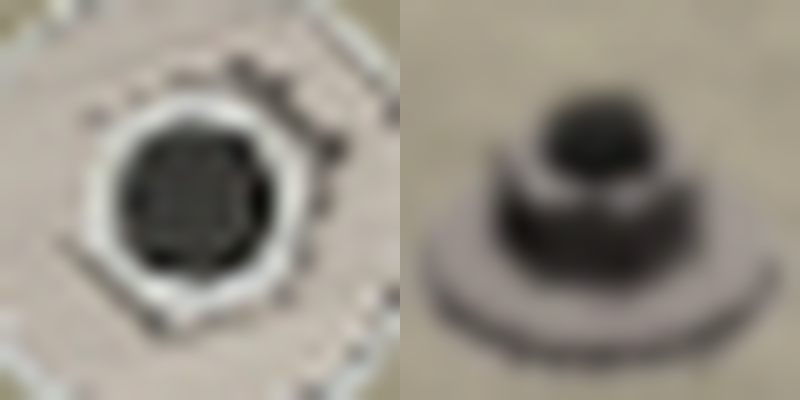

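The top crop's corners at (65,240), (165,325), (330,150) and (235,70) match hypothesis A, with flats near -44°. The spindle centre is about 1 mm further +x, +y than I assumed. I lift, re-centre and touch down again.

Emit:
step_arm(increments=[[0,0,-0.002,0,-1],[0,0.0025,-0.002,0.08,-1],[0,0.0025,-0.002,0.155,-1],[0,0.0025,-0.002,0.155,-1]])

```text
time: 10.28
eef_pos: [0.4856, -0.0443, 0.2353]
tcp_rot: [-1.165, -2.915, 0.001]
ft_force: [0.1, 0.5, -3.5]
gripper_width: 0.173
grasp_force: 60.0
```

```bash
python3 -c "
from h import *
P,M=avg(4)"
```

```text
t 10.48 P [485.79 -44.51 235.4 ] F [ 0.29 -0.08 -3.99] M [ 0.009 -0.116 -0.018] yaw 46.64 sd [1.2e-04 8.0e-05 9.0e-05]
```

Emit:
step_arm(increments=[[0,0,0.001,0,-1],[0,0,0.002,0,-1],[0,0,0.002,0,-1]])

```text
time: 10.73
eef_pos: [0.4871, -0.0451, 0.2348]
tcp_rot: [1.163, 2.917, -0.001]
ft_force: [-1.5, -0.2, 3.8]
gripper_width: 0.174
grasp_force: 60.0
```

```bash
python3 -c "
from h import *
P,M=avg(3)"
```

```text
t 10.88 P [487.05 -45.01 234.73] F [-1.01 -1.57  5.41] M [-0.339  0.193 -0.003] yaw 46.53 sd [3.e-05 4.e-05 3.e-05]
```

Emit:
step_arm(increments=[[0.0004,0.0004,0,0,-1],[0.0004,0.0004,0,0,-1]])

```text
time: 11.05
eef_pos: [0.487, -0.0446, 0.2347]
tcp_rot: [1.163, 2.917, -0.001]
ft_force: [-1.3, -1.1, 7.0]
gripper_width: 0.173
grasp_force: 60.0
```

Emit:
step_arm(increments=[[0.0004,0.0004,0,0,-1],[0.0004,0.0004,0,0,-1]])

```text
time: 11.22
eef_pos: [0.4869, -0.0442, 0.2348]
tcp_rot: [1.163, 2.917, -0.002]
ft_force: [-1.0, -1.5, 6.7]
gripper_width: 0.174
grasp_force: 60.0
```

Emit:
step_arm(increments=[[0.0004,0.0004,0,0,-1],[0.0004,0.0004,0,0,-1]])

```text
time: 11.38
eef_pos: [0.4868, -0.0438, 0.2348]
tcp_rot: [1.163, 2.917, -0.002]
ft_force: [-1.3, -2.1, 6.8]
gripper_width: 0.171
grasp_force: 60.0
```

Emit:
step_arm(increments=[[0.0004,0.0004,0,0,-1],[0.0004,0.0004,0,0,-1]])

```text
time: 11.55
eef_pos: [0.4868, -0.0435, 0.2348]
tcp_rot: [1.163, 2.917, -0.003]
ft_force: [-1.9, -3.3, 8.0]
gripper_width: 0.174
grasp_force: 60.0
```

```bash
python3 -c "
from h import *
P,M=avg(3)"
```

```text
t 11.7 P [486.8  -43.48 234.8 ] F [-1.14 -3.33  7.25] M [-0.847  0.375 -0.008] yaw 46.5 sd [0.e+00 0.e+00 1.e-05]
```

Emit:
step_arm(increments=[[0,-0.0006,0,0,-1],[0,-0.0012,0,0,-1],[0,-0.0018,0,0,-1],[0,-0.0024,0,0,-1],[0,-0.0028,0,0,-1]])

```text
time: 12.12
eef_pos: [0.4858, -0.0444, 0.2348]
tcp_rot: [1.163, 2.916, 0.001]
ft_force: [0.6, -0.6, 5.9]
gripper_width: 0.173
grasp_force: 60.0
```

Emit:
step_arm(increments=[[-0.0006,0,0,0,-1],[-0.0006,0.0006,0,0,-1],[-0.0006,0.0012,0,0,-1],[-0.0006,0.0018,0,0,-1],[-0.0006,0.0024,0,0,-1]])

```text
time: 12.53
eef_pos: [0.4869, -0.0439, 0.2347]
tcp_rot: [1.163, 2.917, -0.002]
ft_force: [-1.6, -2.7, 8.3]
gripper_width: 0.172
grasp_force: 60.0
```

Emit:
step_arm(increments=[[0,0.0006,0,0,-1],[0,0.0012,0,0,-1],[-0.0006,0.0006,0,0,-1],[-0.0006,0,0,0,-1],[-0.0006,-0.0006,0,0,-1]])

```text
time: 12.95
eef_pos: [0.4871, -0.0444, 0.2347]
tcp_rot: [1.163, 2.917, -0.001]
ft_force: [-0.8, -1.3, 7.2]
gripper_width: 0.174
grasp_force: 60.0
```

Emit:
step_arm(increments=[[0,-0.0006,0,0,-1],[0,-0.0012,0,0,-1],[0,-0.0018,0,0,-1],[-0.0006,-0.0018,0,0,-1],[-0.0006,-0.0012,0,0,-1]])

```text
time: 13.37
eef_pos: [0.4869, -0.0452, 0.2346]
tcp_rot: [1.163, 2.917, 0.0]
ft_force: [-1.7, -1.4, 7.2]
gripper_width: 0.176
grasp_force: 60.0
```

```bash
python3 -c "
from h import *
P,M=avg(2)"
```

```text
t 13.47 P [486.92 -45.2  234.64] F [-0.58 -0.48  6.77] M [-0.255  0.027  0.013] yaw 46.53 sd [2.e-05 1.e-05 1.e-05]
```

Emit:
step_arm(increments=[[0.0003,0.0004,0,0.05,-1],[0.0003,0.0004,0,0.05,-1],[0.0003,0.001,0,0.05,-1],[0.0009,0.001,0,0.05,-1],[0.0009,0.0004,0,0.05,-1]])

```text
time: 13.88
eef_pos: [0.4865, -0.0442, 0.2344]
tcp_rot: [1.234, 2.888, 0.0]
ft_force: [-0.6, -1.1, 5.5]
gripper_width: 0.171
grasp_force: 60.0
```

Emit:
step_arm(increments=[[0,-0.0006,0,0,-1],[0,-0.0012,0,0,-1],[-0.0006,-0.0012,0,0,-1],[-0.0012,-0.0012,0,0,-1],[-0.0012,-0.0006,0,0,-1]])

```text
time: 14.3
eef_pos: [0.4867, -0.0454, 0.2342]
tcp_rot: [1.236, 2.888, 0.001]
ft_force: [-0.5, -1.2, 6.2]
gripper_width: 0.168
grasp_force: 60.1
```

Emit:
step_arm(increments=[[0,0.0006,0,0,-1],[0,0.0012,0,0,-1],[0,0.0018,0,0,-1],[0.0006,0.0018,0,0,-1],[0.0012,0.0018,0,0,-1]])

```text
time: 14.72
eef_pos: [0.4866, -0.0441, 0.2342]
tcp_rot: [1.236, 2.888, -0.002]
ft_force: [-0.0, -2.1, 7.6]
gripper_width: 0.172
grasp_force: 60.0
```

Emit:
step_arm(increments=[[0.0006,0,0,0,-1],[0.0012,0,0,0,-1],[0.0012,-0.0006,0,0,-1],[0.0012,-0.0012,0,0,-1],[0.0012,-0.0018,0,0,-1]])

```text
time: 15.13
eef_pos: [0.4854, -0.0439, 0.2343]
tcp_rot: [1.235, 2.887, 0.001]
ft_force: [0.5, -0.8, 4.8]
gripper_width: 0.17
grasp_force: 60.0
```

```bash
python3 - <<'E'
from h import *
P,M=avg(2)
S=dict(capture('side'));S['frame']=np.mean([S['frame']]+[capture('side')['frame'].astype(float) for _ in range(5)],0)
import pickle;pickle.dump((S,P),open('C4.pkl','wb'))
g=cv2.cvtColor(S['frame'].astype(np.float32),cv2.COLOR_BGR2GRAY)
b=proj(S,P+[0,0,.019])[0];print("bar mid px",b)
cv2.imwrite('pics/n3.png',cv2.resize(np.clip(S['frame'][175:240,305:357],0,255).astype(np.uint8),(480,600),interpolation=cv2.INTER_CUBIC))
E
```

```text
t 15.23 P [485.33 -43.91 234.32] F [ 0.83 -0.94  5.5 ] M [-0.091 -0.442  0.043] yaw 43.66 sd [1.e-05 1.e-05 1.e-05]
bar mid px [331.13525371 194.10521647]
```

View pics/n3.png

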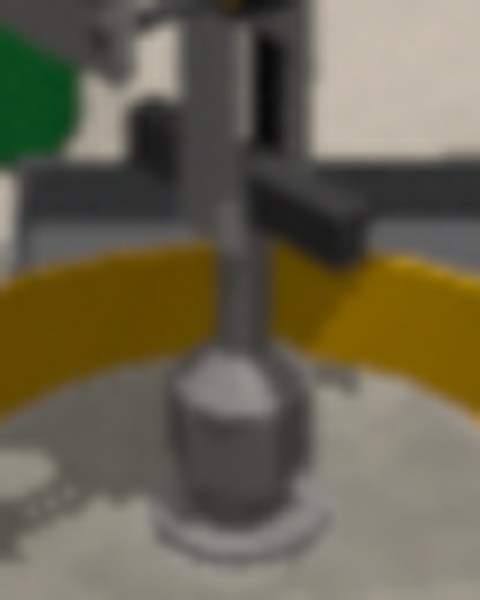

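```bash
python3 - <<'E'
from h import *
import pickle
S,P=pickle.load(open('C4.pkl','rb'))
a=np.radians(np.arange(0,360,10));ring=np.c_[np.cos(a),np.sin(a),0*a]
def ext(c,r,dz): u=proj(S,np.array(c)+ring*r+[0,0,dz]);return u.min(0).round(1),u.max(0).round(1)
print("socket rim bottom @FK",ext(P,.022,-.0865));print("flange top",ext([.487,-.0445,.131],.030,0));print("flange bot(.125)",ext([.487,-.0445,.125],.030,0))
g=cv2.cvtColor(S['frame'].astype(np.float32),cv2.COLOR_BGR2GRAY)
for c in(327,329,331,333): print(c,[int(v) for v in g[205:240,c]])
for r in(215,219,223,227,229,231,233): print(r,[int(v) for v in g[r,316:346]])
E
```

```text
socket rim bottom @FK (array([324. , 219.8]), array([338.3, 227.9]))
flange top (array([320.9, 222.7]), array([340.3, 233.8]))
flange bot(.125) (array([320.9, 224.3]), array([340.3, 235.4]))
327 [69, 69, 70, 70, 70, 69, 70, 75, 94, 114, 124, 129, 133, 126, 98, 72, 65, 66, 70, 71, 71, 70, 67, 60, 58, 64, 86, 121, 137, 124, 110, 139, 147, 140, 135]
329 [60, 61, 62, 64, 65, 66, 66, 74, 99, 126, 134, 134, 133, 133, 122, 85, 64, 66, 70, 71, 71, 72, 69, 65, 62, 62, 68, 100, 135, 131, 109, 129, 145, 145, 138]
331 [70, 69, 71, 72, 71, 72, 71, 74, 93, 128, 142, 144, 142, 139, 126, 88, 72, 73, 72, 73, 72, 72, 71, 68, 61, 60, 67, 96, 133, 130, 107, 124, 144, 144, 136]
333 [59, 59, 60, 59, 60, 61, 63, 65, 72, 84, 103, 123, 131, 136, 124, 93, 79, 74, 74, 73, 73, 73, 72, 68, 60, 61, 84, 118, 130, 122, 110, 134, 144, 140, 136]
215 [87, 89, 95, 95, 94, 94, 91, 84, 86, 96, 114, 124, 130, 134, 138, 142, 131, 103, 82, 77, 81, 95, 110, 101, 97, 98, 100, 112, 131, 127]
219 [94, 93, 93, 92, 91, 89, 84, 67, 64, 79, 87, 98, 113, 122, 124, 126, 129, 124, 105, 78, 63, 64, 88, 128, 145, 149, 148, 148, 149, 150]
223 [92, 92, 91, 90, 89, 89, 84, 72, 61, 65, 70, 70, 70, 70, 71, 72, 72, 74, 70, 61, 58, 62, 85, 120, 136, 139, 139, 141, 144, 145]
227 [93, 92, 91, 91, 91, 92, 89, 85, 77, 69, 67, 67, 69, 69, 70, 71, 72, 72, 70, 69, 87, 121, 132, 136, 137, 138, 137, 137, 138, 139]
229 [130, 115, 119, 133, 135, 116, 102, 89, 80, 71, 60, 58, 61, 62, 63, 61, 61, 60, 61, 70, 90, 114, 131, 136, 139, 140, 136, 136, 136, 136]
231 [145, 145, 145, 147, 146, 127, 117, 114, 100, 95, 92, 86, 73, 68, 67, 67, 71, 84, 100, 120, 130, 134, 132, 124, 122, 137, 138, 137, 137, 137]
233 [141, 141, 142, 145, 143, 133, 109, 101, 112, 126, 133, 137, 135, 135, 134, 133, 132, 130, 129, 127, 119, 110, 107, 123, 138, 140, 138, 138, 138, 136]
```

The side view shows the socket resting on the nut's top, not yet dropped. Its axis (column about 330.6) sits about 1 mm off the FK prediction. I shift the search about 1 mm further in +y.

Emit:
step_arm(increments=[[-0.0003,0.0005,0,-0.02,-1],[-0.0003,0.001,0,-0.02,-1],[-0.0003,0.0016,0,-0.02,-1],[0.0003,0.0016,0,-0.02,-1],[0.0003,0.001,0,-0.02,-1]])

```text
time: 15.95
eef_pos: [0.4856, -0.0434, 0.2344]
tcp_rot: [1.207, 2.899, -0.001]
ft_force: [0.4, -0.6, 6.0]
gripper_width: 0.174
grasp_force: 60.0
```

Emit:
step_arm(increments=[[0,-0.0006,0,0,-1],[0.0006,-0.0006,0,0,-1],[0.0006,0,0,0,-1],[0.0006,0.0006,0,0,-1],[0.0006,0.0012,0,0,-1]])

```text
time: 16.37
eef_pos: [0.4857, -0.0427, 0.2344]
tcp_rot: [1.207, 2.899, -0.003]
ft_force: [-0.7, -2.9, 8.3]
gripper_width: 0.172
grasp_force: 60.0
```

Emit:
step_arm(increments=[[0,0.0006,0,0,-1],[-0.0006,0.0006,0,0,-1],[-0.0012,0.0006,0,0,-1],[-0.0018,0.0006,0,0,-1],[-0.0018,0,0,0,-1]])

```text
time: 16.78
eef_pos: [0.4863, -0.0427, 0.2333]
tcp_rot: [-1.206, -2.899, 0.0]
ft_force: [0.8, 0.2, -4.0]
gripper_width: 0.174
grasp_force: 60.0
```

Emit:
step_arm(increments=[[0,-0.0006,0,0,-1],[0,-0.0012,0,0,-1],[-0.0006,-0.0012,0,0,-1],[-0.0006,-0.0006,0,0,-1],[-0.0006,0,0,0,-1]])

```text
time: 17.2
eef_pos: [0.4871, -0.0434, 0.2339]
tcp_rot: [-1.207, -2.9, 0.001]
ft_force: [-0.0, -0.1, -4.0]
gripper_width: 0.175
grasp_force: 60.0
```

```bash
python3 - <<'E'
from h import *
P,M=avg(2)
E
```

```text
t 17.3 P [487.18 -43.32 233.97] F [ 0.1  -0.01 -3.93] M [ 0.034 -0.13  -0.022] yaw 44.8 sd [1.e-05 1.e-05 0.e+00]
```

Contact was lost with Fz back to the key's weight alone, so it has started to drop in. I lower gently.

Emit:
step_arm(increments=[[0,0,0.0005,0,-1],[0,0,0.001,0,-1],[0,0,0.0015,0,-1]])

```text
time: 17.55
eef_pos: [0.4872, -0.0433, 0.2324]
tcp_rot: [1.207, 2.9, -0.0]
ft_force: [-0.2, -0.5, -3.8]
gripper_width: 0.171
grasp_force: 60.0
```

```bash
python3 - <<'E'
from h import *
P,M=avg(2)
E
```

```text
t 17.65 P [487.16 -43.31 232.36] F [-0.42 -0.05 -4.03] M [ 0.035 -0.1    0.024] yaw 44.8 sd [0.e+00 1.e-05 2.e-05]
```

Captured. I lower further in stages, watching the force; home should be at TCP z of about 0.217.

Emit:
step_arm(increments=[[0,0,0.001,0,-1],[0,0,0.002,0,-1],[0,0,0.003,0,-1],[0,0,0.004,0,-1]])

```text
time: 17.98
eef_pos: [0.4872, -0.0433, 0.2284]
tcp_rot: [-1.207, -2.9, 0.0]
ft_force: [0.3, -0.0, -3.5]
gripper_width: 0.174
grasp_force: 60.0
```

Emit:
step_arm(increments=[[0,0,0.001,0,-1],[0,0,0.002,0,-1],[0,0,0.003,0,-1],[0,0,0.004,0,-1]])

```text
time: 18.32
eef_pos: [0.4873, -0.0432, 0.2244]
tcp_rot: [-1.207, -2.9, -0.0]
ft_force: [-0.6, 1.3, -3.4]
gripper_width: 0.17
grasp_force: 60.0
```

```bash
python3 - <<'E'
from h import *
P,M=avg(2)
E
```

```text
t 18.42 P [487.16 -43.26 224.27] F [-1.27  0.57 -3.41] M [ 0.013 -0.079 -0.037] yaw 44.8 sd [0.e+00 1.e-05 5.e-05]
```

Emit:
step_arm(increments=[[0,0,0.001,0,-1],[0,0,0.002,0,-1],[0,0,0.003,0,-1],[0,0,0.004,0,-1]])

```text
time: 18.75
eef_pos: [0.4873, -0.0433, 0.2204]
tcp_rot: [1.207, 2.9, 0.0]
ft_force: [0.1, -0.3, -4.2]
gripper_width: 0.171
grasp_force: 60.0
```

Emit:
step_arm(increments=[[0,0,0.001,0,-1],[0,0,0.0016,0,-1],[0,0,0.0022,0,-1]])

```text
time: 19.0
eef_pos: [0.4873, -0.0432, 0.2182]
tcp_rot: [-1.207, -2.9, -0.0]
ft_force: [-1.2, 0.4, -4.1]
gripper_width: 0.176
grasp_force: 60.0
```

```bash
python3 - <<'E'
from h import *
P,M=avg(2)
E
```

```text
t 19.1 P [487.21 -43.27 218.14] F [-0.66  0.37 -3.77] M [ 0.018 -0.119  0.001] yaw 44.8 sd [1.e-05 1.e-05 4.e-05]
```

Emit:
step_arm(increments=[[0,0,0.0005,0,-1],[0,0,0.001,0,-1]])

```text
time: 19.27
eef_pos: [0.4874, -0.0432, 0.2174]
tcp_rot: [1.207, 2.9, 0.0]
ft_force: [-0.2, 1.0, 2.1]
gripper_width: 0.175
grasp_force: 60.0
```

Emit:
step_arm(increments=[[0,0,0.0003,0,-1],[0,0,0.0006,0,-1]])

```text
time: 19.43
eef_pos: [0.4876, -0.043, 0.2173]
tcp_rot: [1.207, 2.9, 0.001]
ft_force: [-1.6, 0.5, 5.1]
gripper_width: 0.176
grasp_force: 60.0
```

```bash
python3 - <<'E'
from h import *
P,M=avg(2)
E
```

```text
t 19.53 P [487.59 -42.95 217.33] F [-1.72  0.45  4.06] M [0.177 0.347 0.008] yaw 44.82 sd [0.e+00 1.e-05 1.e-05]
```

The key is fully home at TCP z 0.2174, against the predicted 0.2174. I relieve the pressure slightly and turn clockwise, watching the side force.

Emit:
step_arm(increments=[[0,0,-0.0006,0,-1],[0,0.0001,-0.0006,0.08,-1],[0,0.0002,-0.0006,0.16,-1],[-0.0001,0.0003,-0.0006,0.24,-1],[-0.0001,0.0003,-0.0006,0.24,-1]])

```text
time: 19.95
eef_pos: [0.4874, -0.0427, 0.2174]
tcp_rot: [1.546, 2.735, -0.0]
ft_force: [-1.7, 1.4, 2.3]
gripper_width: 0.174
grasp_force: 60.0
```

```bash
python3 - <<'E'
from h import *
P,M=avg(2);print(sense()['joint_pos'].round(2))
E
```

```text
t 20.05 P [487.48 -42.69 217.42] F [-1.52  2.07  2.53] M [0.333 0.308 0.308] yaw 31.23 sd [1.e-05 1.e-05 0.e+00]
[ 0.41  0.42 -0.53  1.93  0.28  0.86  0.28]
```

Emit:
step_arm(increments=[[0,0.0001,0,0.08,-1],[0,0.0002,0,0.16,-1],[0,0.0003,0,0.24,-1],[-0.0001,0.0004,0,0.32,-1],[-0.0001,0.0005,0,0.4,-1]])

```text
time: 20.47
eef_pos: [0.4879, -0.0427, 0.2175]
tcp_rot: [-2.059, -2.373, 0.0]
ft_force: [-1.9, 0.6, 3.5]
gripper_width: 0.174
grasp_force: 60.0
```

```bash
python3 - <<'E'
from h import *
P,M=avg(2)
E
```

```text
t 20.57 P [487.91 -42.73 217.47] F [-1.95  1.15  3.98] M [0.299 0.505 0.359] yaw 8.07 sd [1.e-05 2.e-05 1.e-05]
```

Emit:
step_arm(increments=[[0,0.0001,-0.0003,0.08,-1],[0,0.0002,-0.0003,0.16,-1],[0,0.0003,-0.0003,0.24,-1],[-0.0001,0.0004,-0.0003,0.32,-1],[-0.0001,0.0005,-0.0003,0.4,-1]])

```text
time: 20.98
eef_pos: [0.4882, -0.0429, 0.2176]
tcp_rot: [-2.488, -1.918, 0.001]
ft_force: [-1.9, 0.7, 4.1]
gripper_width: 0.175
grasp_force: 60.0
```

```bash
python3 - <<'E'
from h import *
P,M=avg(2)
E
```

```text
t 21.08 P [488.26 -42.83 217.58] F [-2.47  1.74  2.93] M [0.348 0.557 0.351] yaw -14.78 sd [2.e-05 0.e+00 0.e+00]
```

Emit:
step_arm(increments=[[0,0.0001,-0.0002,0.08,-1],[0,0.0002,-0.0002,0.16,-1],[0,0.0003,-0.0002,0.24,-1],[-0.0001,0.0004,-0.0002,0.32,-1],[-0.0001,0.0005,-0.0002,0.4,-1]])

```text
time: 21.5
eef_pos: [0.4886, -0.0429, 0.2177]
tcp_rot: [-2.818, -1.387, 0.001]
ft_force: [-2.6, 1.9, 4.3]
gripper_width: 0.177
grasp_force: 60.0
```

```bash
python3 - <<'E'
from h import *
P,M=avg(2)
E
```

```text
t 21.6 P [488.65 -42.9  217.73] F [-1.8   1.98  3.27] M [0.51  0.645 0.314] yaw -37.65 sd [1.e-05 2.e-05 0.e+00]
```

Turned 82° so far; I continue to about 130° of tool rotation.

Emit:
step_arm(increments=[[0,0.0001,-0.0002,0.08,-1],[0,0.0002,-0.0002,0.16,-1],[0,0.0003,-0.0002,0.24,-1],[-0.0001,0.0004,-0.0002,0.32,-1],[-0.0001,0.0005,-0.0002,0.4,-1]])

```text
time: 22.02
eef_pos: [0.489, -0.0431, 0.2179]
tcp_rot: [-3.037, -0.8, 0.001]
ft_force: [-2.7, 2.6, 3.5]
gripper_width: 0.174
grasp_force: 60.0
```

Emit:
step_arm(increments=[[0,0.0001,-0.0002,0.08,-1],[0,0.0002,-0.0002,0.16,-1],[0,0.0003,-0.0002,0.24,-1],[-0.0001,0.0004,-0.0002,0.32,-1],[-0.0001,0.0005,-0.0002,0.4,-1]])

```text
time: 22.43
eef_pos: [0.4893, -0.0436, 0.2181]
tcp_rot: [-3.136, -0.181, 0.001]
ft_force: [-2.4, 2.1, 2.5]
gripper_width: 0.174
grasp_force: 60.0
```

```bash
python3 - <<'E'
from h import *
P,M=avg(2)
S=capture('side');print(sense()['joint_pos'].round(2))
g=S['frame'];cv2.imwrite('pics/n4.png',np.hstack([cv2.resize(g[165:240,295:365],(420,450),interpolation=cv2.INTER_CUBIC)]))
E
```

```text
t 22.53 P [489.36 -43.59 218.04] F [-1.83  2.51  2.06] M [0.774 0.562 0.33 ] yaw -83.45 sd [0.e+00 2.e-05 1.e-05]
[ 0.03  0.39 -0.    1.93  0.    0.82 -1.42]
```

View pics/n4.png

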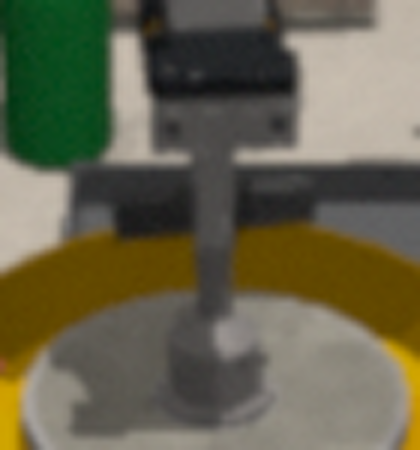

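The side view shows the bar now nearly along world x, turned with the gripper, and the socket at about (330,229) still home. I relax the torque by a few degrees within the play and lift.

Emit:
step_arm(increments=[[-0.0003,-0.0003,0,-0.04,-1],[-0.0003,-0.0003,0,-0.08,-1],[-0.0003,-0.0003,0,-0.08,-1]])

```text
time: 22.83
eef_pos: [0.4891, -0.0437, 0.2177]
tcp_rot: [-3.126, -0.309, 0.0]
ft_force: [-0.6, 2.6, -2.0]
gripper_width: 0.173
grasp_force: 60.0
```

Emit:
step_arm(increments=[[0,0,-0.001,0,-1],[0,0,-0.002,0,-1],[0,0,-0.004,0,-1]])

```text
time: 23.08
eef_pos: [0.4887, -0.0438, 0.2216]
tcp_rot: [-3.127, -0.303, 0.002]
ft_force: [0.4, 2.7, -5.2]
gripper_width: 0.173
grasp_force: 60.0
```

```bash
python3 - <<'E'
from h import *
P,M=avg(2)
E
```

```text
t 23.18 P [489.03 -43.69 222.12] F [-0.19  2.76 -5.05] M [0.852 0.114 0.024] yaw -78.95 sd [3.e-05 1.e-05 0.e+00]
```

Emit:
step_arm(increments=[[0,-0.0005,-0.002,0,-1],[0,-0.0005,-0.005,0,-1],[0,-0.0005,-0.009,0,-1],[0,-0.0005,-0.014,0,-1],[0,-0.0005,-0.018,0,-1]])

```text
time: 23.6
eef_pos: [0.4896, -0.0441, 0.2411]
tcp_rot: [3.126, 0.302, 0.002]
ft_force: [0.7, 0.6, -4.2]
gripper_width: 0.172
grasp_force: 60.0
```

Emit:
step_arm(increments=[[0,0,-0.01,0,-1],[0,0,-0.02,0,-1],[0,0,-0.03,0,-1],[0,0,-0.04,0,-1]])

```text
time: 23.93
eef_pos: [0.4894, -0.0442, 0.2814]
tcp_rot: [3.126, 0.301, 0.002]
ft_force: [0.4, -0.2, -3.1]
gripper_width: 0.172
grasp_force: 60.0
```

```bash
python3 - <<'E'
from h import *
P,M=avg(2)
import pickle
C=pickle.load(open("C1.pkl","rb"));T=C["top"];f=T["frame"]
# tray: dark grey region contour near (457,270)
h=cv2.cvtColor(f.astype(np.uint8),cv2.COLOR_BGR2HSV);m=cv2.inRange(h,(0,0,30),(180,60,125));m[:, :415]=0;m[:, 500:]=0;m[:215]=0;m[330:]=0
m=cv2.morphologyEx(m,cv2.MORPH_CLOSE,np.ones((5,5)))
k=max(cv2.findContours(m,0,1)[0],key=cv2.contourArea);r=cv2.minAreaRect(k);print(r)
print("outer rim pts z.035",plane(T,cv2.boxPoints(r),.035).round(3).tolist())
print("spacer",plane(T,[(438.5,241.5)],.012))
inc([.442,-.3845,.27],44)
E
```

```text
t 24.03 P [490.64 -44.17 282.73] F [ 0.61  0.16 -3.26] M [ 0.006 -0.097  0.018] yaw -78.99 sd [2.0e-05 5.0e-05 4.9e-04]
((461.3289489746094, 277.49603271484375), (106.68611907958984, 71.75618743896484), 87.1014175415039)
outer rim pts z.035 [[0.59, -0.267, 0.035], [0.598, -0.458, 0.035], [0.319, -0.466, 0.035], [0.312, -0.277, 0.035]]
spacer [[ 0.55040153 -0.31223414  0.012     ]]
t 24.03 tcp [ 0.4906 -0.0441  0.2822] yaw_y -78.99 j [ 0.05  0.31 -0.02  1.84  0.01  0.98 -1.36] F [ 0.3  0.5 -3.5] M [-0.   -0.02  0.01] w 0.172 gf 60.0
inc [-0.1128  0.3248  0.0124] turn -2.147
```

The key is off the nut. I carry it back over the tray, to the middle area near its original spot and well away from the spacer.

Emit:
step_arm(increments=[[-0.006,0.018,0,0,-1],[-0.016,0.048,0,0,-1],[-0.028,0.084,0,0,-1],[-0.04,0.12,0,0,-1],[-0.052,0.156,0,0,-1]])

```text
time: 24.45
eef_pos: [0.4673, -0.2083, 0.28]
tcp_rot: [3.126, 0.303, -0.0]
ft_force: [0.9, 0.6, -4.4]
gripper_width: 0.175
grasp_force: 60.0
```

Emit:
step_arm(increments=[[-0.012,0.036,0,0,-1],[-0.024,0.072,0,0,-1],[-0.036,0.108,0,0,-1],[-0.048,0.144,0,0,-1],[-0.053,0.16,0,0,-1]])

```text
time: 24.87
eef_pos: [0.4435, -0.3805, 0.2798]
tcp_rot: [3.123, 0.292, -0.004]
ft_force: [-1.0, -0.0, -2.8]
gripper_width: 0.17
grasp_force: 60.0
```

```bash
python3 - <<'E'
from h import *
P,M=avg(2)
inc([.447,-.376,.10],None)
T=capture('top')
print(plane(T,[(424,226),(485,223),(489,316),(428,319)],.035).round(3).tolist())
E
```

```text
t 24.97 P [ 443.49 -380.73  279.52] F [-0.12 -2.57 -4.27] M [-0.153 -0.017 -0.01 ] yaw -79.42 sd [4.40e-04 1.83e-03 9.00e-05]
t 24.97 tcp [ 0.4439 -0.3789  0.2794] yaw_y -79.37 j [ 0.6   0.46  0.08  1.61 -0.04  1.07 -0.69] F [ 0.  -0.6 -4.3] M [ 0.12  0.03 -0.01] w 0.171 gf 60.0
inc [ 0.004  -0.0028  0.1794] turn 0
[[0.59, -0.27, 0.035], [0.597, -0.432, 0.035], [0.353, -0.437, 0.035], [0.347, -0.277, 0.035]]
```

Emit:
step_arm(increments=[[0.003,-0.005,0.03,0,-1],[0.003,-0.005,0.07,0,-1],[0.003,-0.005,0.11,0,-1],[0.003,-0.005,0.15,0,-1],[0.003,-0.005,0.178,0,-1]])

```text
time: 25.43
eef_pos: [0.4478, -0.3651, 0.0991]
tcp_rot: [-3.123, -0.306, 0.003]
ft_force: [-0.6, 0.7, -3.8]
gripper_width: 0.173
grasp_force: 60.0
```

Emit:
step_arm(increments=[[0,0,0,0,-1],[0,0,0.003,0,-1],[0,0,0.006,0,-1],[0,0,0.007,0,-1],[0,0,0.007,0,-1]])

```text
time: 25.85
eef_pos: [0.4497, -0.3687, 0.097]
tcp_rot: [3.125, 0.302, 0.004]
ft_force: [0.1, -1.0, -3.5]
gripper_width: 0.175
grasp_force: 60.0
```

```bash
python3 - <<'E'
from h import *
P,M=avg(2)
E
```

```text
t 25.95 P [ 449.46 -368.69   96.78] F [ 0.32  0.28 -3.5 ] M [ 0.001 -0.013 -0.039] yaw -78.95 sd [8.e-05 4.e-05 1.e-04]
```

Emit:
step_arm(increments=[[0,0,0.0015,0,-1],[0,0,0.003,0,-1],[0,0,0.0045,0,-1],[0,0,0.0045,0,-1]])

```text
time: 26.28
eef_pos: [0.4484, -0.368, 0.0905]
tcp_rot: [-3.127, -0.302, 0.0]
ft_force: [0.4, -0.0, -3.5]
gripper_width: 0.175
grasp_force: 60.0
```

Emit:
step_arm(increments=[[0,0,0.0005,0,-1],[0,0,0.001,0,-1],[0,0,0.001,0,-1]])

```text
time: 26.53
eef_pos: [0.4486, -0.3683, 0.0904]
tcp_rot: [3.127, 0.302, 0.0]
ft_force: [-2.2, 1.3, 3.1]
gripper_width: 0.177
grasp_force: 60.0
```

```bash
python3 - <<'E'
from h import *
P,M=avg(2)
E
```

```text
t 26.63 P [ 448.57 -368.34   90.35] F [-1.81  0.87  5.27] M [0.278 0.479 0.007] yaw -78.97 sd [1.e-05 1.e-05 1.e-05]
```

The key is standing on the tray floor (TCP z 0.0904, the same as at pick-up). I release.

Emit:
step_arm(increments=[[0,0,-0.0005,0,-1],[0,0,-0.0005,0,-1],[0,0,-0.0005,0,-0.62],[0,0,-0.0005,0,-0.55],[0,0,-0.0005,0,-0.45]], grip_force=6)

```text
time: 27.05
eef_pos: [0.4488, -0.3681, 0.0901]
tcp_rot: [3.127, 0.302, 0.001]
ft_force: [0.7, 0.3, -0.1]
gripper_width: 0.254
grasp_force: 0.0
```

Emit:
step_arm(increments=[[0,0,0,0,-0.2],[0,0,0,0,0.2],[0,0,0,0,0.6],[0,0,0,0,0.6],[0,0,0,0,0.6]])

```text
time: 27.47
eef_pos: [0.4486, -0.3681, 0.0902]
tcp_rot: [3.127, 0.302, 0.0]
ft_force: [-0.3, -0.1, 0.2]
gripper_width: 0.591
grasp_force: 0.0
```

Emit:
step_arm(increments=[[0,0,0,0,0.6],[0,0,0,0,0.6],[0,0,0,0,0.6],[0,0,-0.01,0,0.6],[0,0,-0.03,0,0.6]])

```text
time: 27.88
eef_pos: [0.4471, -0.3669, 0.119]
tcp_rot: [-3.124, -0.302, 0.005]
ft_force: [-0.6, 0.1, -0.5]
gripper_width: 0.798
grasp_force: 0.0
```

Emit:
step_arm(increments=[[0,0,-0.03,0,0.6],[0,0,-0.06,0,0.6],[0,0,-0.1,0,0.6],[0,0,-0.14,0,0.6],[0,0,-0.14,0,0.6]])

```text
time: 28.3
eef_pos: [0.4522, -0.3713, 0.269]
tcp_rot: [3.117, 0.301, 0.018]
ft_force: [1.1, -1.2, 1.3]
gripper_width: 0.8
grasp_force: 0.0
```

```bash
python3 - <<'E'
from h import *
P,M=avg(2);S=dict(capture('side'))
c=np.array([.4485,-.368,.004])
print("exp: bottom",proj(S,c),"bar mid",proj(S,c+[0,0,.106]))
r=np.radians(11);x=np.array([np.cos(r),np.sin(r),0]);print("bar ends exp",proj(S,[c+[0,0,.106]+.05*x,c+[0,0,.106]-.05*x]))
h=cv2.cvtColor(S['frame'],cv2.COLOR_BGR2GRAY)
m=(h<60).astype(np.uint8);m[:,:310]=0;m[:,385:]=0;m[:160]=0;m[200:]=0
n,l,st,ce=cv2.connectedComponentsWithStats(m)
print([(s.tolist(),q.round(1).tolist()) for s,q in zip(st,ce) if 20<s[4]<2000])
for y in range(172,200,2):print(y,[int(v) for v in h[y,322:370:1]])
E
```

```text
t 28.4 P [ 450.08 -369.39  264.08] F [ 0.26  0.13 -0.83] M [ 0.002  0.055 -0.009] yaw -78.96 sd [0.00073 0.00063 0.00141]
exp: bottom [[343.94856047 207.21643218]] bar mid [[344.36161906 182.53781386]]
bar ends exp [[330.77724624 183.64682066]
 [357.86280344 181.44323328]]
[([310, 160, 4, 32, 100], [311.1, 175.2]), ([372, 166, 13, 16, 79], [380.1, 170.4]), ([332, 180, 26, 10, 128], [344.6, 183.2]), ([377, 186, 8, 7, 43], [380.6, 188.9]), ([310, 193, 59, 7, 353], [337.6, 195.6])]
172 [185, 185, 183, 185, 185, 183, 184, 184, 182, 183, 185, 183, 184, 183, 183, 184, 182, 182, 183, 185, 185, 184, 181, 182, 180, 183, 181, 181, 181, 180, 182, 183, 182, 182, 182, 182, 180, 181, 179, 180, 180, 179, 180, 182, 182, 182, 182, 182]
174 [185, 187, 187, 185, 181, 183, 184, 185, 184, 186, 186, 187, 183, 183, 182, 187, 185, 185, 187, 186, 185, 184, 184, 183, 183, 182, 181, 181, 180, 181, 184, 183, 184, 182, 184, 184, 182, 181, 182, 181, 181, 182, 181, 181, 183, 182, 182, 182]
176 [183, 184, 182, 181, 181, 183, 184, 185, 186, 186, 186, 186, 186, 186, 185, 185, 186, 184, 184, 184, 185, 185, 185, 185, 1
[... 1837 characters left out ...]
 60, 63, 61, 73, 91, 95, 97, 97, 91, 80, 76, 77, 75, 80, 84, 85, 83, 87, 89, 93, 93, 93, 95, 99, 120, 152]
194 [40, 39, 39, 42, 39, 38, 37, 41, 39, 40, 40, 41, 40, 39, 38, 40, 40, 41, 42, 39, 46, 55, 60, 58, 59, 47, 39, 43, 38, 40, 37, 41, 41, 40, 42, 48, 47, 47, 47, 46, 47, 49, 48, 49, 47, 54, 86, 139]
196 [41, 38, 37, 39, 42, 38, 38, 39, 36, 40, 40, 37, 37, 38, 37, 42, 41, 40, 41, 41, 48, 54, 58, 61, 54, 48, 40, 39, 39, 40, 36, 40, 39, 41, 43, 47, 47, 46, 48, 49, 49, 50, 47, 49, 43, 45, 73, 125]
198 [44, 41, 41, 43, 42, 42, 42, 39, 41, 43, 41, 40, 42, 45, 44, 45, 46, 56, 70, 81, 84, 83, 77, 71, 67, 67, 61, 54, 46, 42, 39, 42, 41, 44, 51, 56, 60, 58, 61, 60, 60, 64, 61, 61, 58, 48, 64, 103]
```

The key stands upright in the tray: its bar spans columns 331–358 at row 183, exactly as expected. The robot is clear, so I hand the job in.

```bash
python3 -c "
from h import *
print(sign_off())"
```

```text
the job is handed in; nothing more can be done
None
```

The job is handed in: the nut was turned clockwise well over a quarter turn (about 110° or more, inferred from 128° of tool turn less play), and the key is off it and standing upright in the tray again.

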